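# Start the bearing press screw

### The job

The big hex-headed screw stands loose in the threaded nut on top of the small bearing press. Start it without crossing the coarse right-hand thread: turn it backward (anticlockwise seen from above) until you feel it drop into the thread, then turn it forward (clockwise) one full turn, and finish still gripping its head, screw upright and at rest. Do not pull the screw out, and leave the other things on the bench alone.

Things in the scene. Friction and masses are not known exactly. Their poses are not given: they have to be found in the camera images.
- screw_head (a point): Centre of the hex head of the loose steel forcing screw, on its axis, half-way up the head. Head: dark steel, 36 mm across flats, 30 mm high (15 mm above and 15 mm below this point); it alone is handled. Its z points up along the screw, its x towards the drilled spot; the flats face 0, 60, 120, 180, 240 and 300 degrees from x. At the start it is about 44 to 46 mm above the nut's top.
- screw_mark (a point): Small bright drilled spot (5 mm) on the flat top of the hex head, 12 mm from the axis, 15 mm above the head's centre. It shows how far the screw is turned. Turned backward, the screw climbs on the nut's first thread (at most 3 mm) and then, at a place that is not told, 0.2 to 0.5 turn back from its start, drops 6 to 7 mm.
- nut_mouth (a point): Centre of the flat top of the brass nut, 135 mm above the bench: the screw turns about the upright line through this point. z up; its x and y are fixed to the press and do not tell where the thread begins. The nut's flange is 62 mm across; two hex nuts of the columns stand 85 mm either side of the axis and reach 6 mm above this point.
- screw: The screw: origin at the lower end of its nose, 100 mm below the head's centre, z up along it. 0.6 to 0.85 kg; greased right-hand thread, one start, 40 mm across, pitch 7 mm (7 mm down a turn forward); plain nose with 0.5 mm play in the nut. It stands by its weight, leaning up to 2 degrees, free to turn, rise and drop: fingers that grip it hard keep it from dropping till they open.
- press: The bearing press, grey cast iron, fixed to the bench: base plate 150 x 210 x 18 mm, two columns, a bridge with the brass nut. Origin under the centre of its base at bench height, z up, columns along its y. A bottom bracket cup and a steel drift lie under the screw; they stay where they are.
- grease_jar: Bystander: jar with a black lid, 54 mm across, 70 mm high, behind the press; origin under its centre.
- brush: Bystander: small brush, 175 mm long, lying in front of the press; origin under its centre.
- lockring_tool: Bystander: grey round lockring tool, 25 mm across, 48 mm high, standing, to the right of the press; origin under its centre.
Things that resemble listed ones, but are neither listed nor needed, are in the scene too. What is shaped like the screw but blue, brown or yellow is not meant.

How it is judged (in metres and radians):
On the way, in this order (a step that is already met when the one before it is completed fails the run):
1. the screw is turned backward up to the end of the nut's first thread (x of screw_mark in the frame of nut_mouth above 0.0075 m and z of screw_mark in the frame of nut_mouth above 0.0583 m).
2. it drops into the thread (x of screw_mark in the frame of nut_mouth above 0.002 m and z of screw_mark in the frame of nut_mouth below 0.0567 m), for 0.1 s.
At the end, for the whole second after the job is handed in: The screw is one turn (give or take 0.3 turn) past the drop, so about 7 mm (5 to 9 mm) below the height to which it dropped, upright within 0.08 rad, at rest, and the fingers still grip it with at least 3 N (x of screw_mark in the frame of nut_mouth above -0.005 m and z of screw_mark in the frame of nut_mouth between 0.0443 and 0.0515 m and angle between screw's own z axis and vertical below 0.08 rad and linear speed of screw below 0.02 m/s and angular speed of screw below 0.2 rad/s and contact force between the fingers and screw above 3 N); the arm keeps its last pose, push and grip.
It fails at once if the screw is pulled out of the nut (z of screw_mark in the frame of nut_mouth above 0.072 m).
It fails at once if another thing on the bench is pushed away by more than 30 mm (distance of any of grease_jar, brush, lockring_tool from where it was at the start of the episode above 0.03 m).
It also fails if it takes over 72 s, if anything falls off the work surface, if the arm or the gripper's body presses on something with over 40 N, if the wrist force passes 120 N, or if a joint passes its speed limit or range.

### The arm

A 6-joint arm with a two-finger parallel gripper is mounted at the origin on a cart in front of the work surface, level with it; the furniture and walls round the work are solid. World frame = base frame: x ahead of the robot, y to its left, z up, the work surface at z = 0. Lengths are in mm, angles in rad, forces in N, time in s.
With the tool pointing down it reaches from about 350 to 975 mm from the base axis. Payload 7.1 kg.
Tool frame: the origin (TCP) lies midway between the tips of the shut fingers; the grasp point (between the pads) lies 19 mm behind it; y points along the fingers, x is the direction in which the jaws open and shut, and the axes are right-handed (so a half turn about y gives the same grasp; the last joint's range is limited). The gripper opens to 88 mm and grips with 3 to 60 N. Pads are 20 mm wide; open, the fingers measure 115 mm over their backs; the gripper's body (75 mm by 178 mm) begins 61 mm behind the grasp point.
Start: joints at [-1.125, 0.423, 1.63, -0, 1.089, -0.019], TCP at [280.166, -558.669, 222.675] pointing down, gripper open.
Joint ranges: [-3, 3], [-0.9, 2.11], [0.09, 2.58], [-1.31, 4.45], [0.11, 2.69], [-2.54, 2.54]. Speed limits (rad/s): [2.39, 2.39, 3.01, 3.14, 3.14, 3.14].

### API

Orientations are given as a 3x3 rotation matrix whose columns are the frame's x, y, z axes.
In Python, from rig import manip, hand, planner, eyes gives the robot as it stands. Calls block until the motion is done:
- manip.goto(position, orientation): joint-space move of the TCP to a pose.
- manip.servo_line(position, rotation=None, vel=150): straight line of the TCP; rotation=None keeps the orientation; vel is the mean speed in mm/s.
- manip.move_joints(angles): joint-space move.
- hand.grip(opening): opening from 0.0 (shut) to 1.0 (fully open); the grip force is fixed at half the most; returns when the fingers have stopped.
- manip.dwell(seconds).
- planner.ik(position, orientation): joint angles nearest the present ones, or None.
- manip.read_state(): the state.
- eyes.camera(name): name is "scene" or "top" or "wrist"; returns a dict with "pixels" (384x512x3 uint8, red, green, blue), "vertical_fov" (degrees; the focal length in pixels is half the picture's height over the tangent of half this angle, whatever the lens; pixels are square), "cx", "cy" (the principal point, pixels), "eye" and "attitude" of the camera in the world. Camera axes: x right, y down, z forward; pixel columns grow to the right and rows downward; lengths in mm; the calibration is good to about 2 mm. The wrist camera is an equidistant fisheye: a pixel r from the principal point sees the ray r / f radians off the axis. A picture is of the moment at which its call begins. There is no depth.
A pose or a line that the arm cannot do raises manip.PlanningError and nothing moves.
- manip.job_done(): hands the job in, once; it reports no verdict.
The state is a dict: "t": time; "qpos": joint angles; "joint_velocities": joint speeds; "tau": joint torques, N m; "tool_pos": TCP position; "tool_rot": TCP orientation; "force": force on the tool from outside, world axes, zero at the start; "ft_torque": the same for the moment, N m; "width": opening from 0.0 (shut) to 1.0 (fully open).
Only numpy, scipy, OpenCV 4.12 (cv2) and the standard library are available. Lean on these libraries where they do the work, as an engineer would, in place of code of your own. Each camera call takes 0.05 s, during which the arm holds its last target.

## Working session

There is one attempt and no reset: what is moved stays moved. The work goes in short steps, each a Python script; the robot and the scene stay as the last script left them, time stands still between calls to the robot, and variables do not carry over. Pictures are saved under pics/ and viewed, and the job is handed in when it is done.

```bash
ls; mkdir -p pics
python3 - <<'E'
from rig import manip,hand,planner,eyes
import cv2,numpy as np
for n in ["scene","top","wrist"]:
    c=eyes.camera(n); cv2.imwrite(f"pics/{n}0.png",c["pixels"][:,:,::-1])
    print(n,c["vertical_fov"],c["cx"],c["cy"],np.round(c["eye"],1).tolist(),np.round(c["attitude"],3).tolist())
s=manip.read_state();print(s["t"],s["force"],s["width"])
E
```

```text
pics
scene 42.217551352378955 255.10483518354252 189.87545376100454 [37.8, 566.8, 785.3] [[-0.715, -0.456, 0.53], [-0.7, 0.471, -0.538], [-0.004, -0.755, -0.655]]
top 44.906101575830434 256.9078931046472 186.39948581663103 [366.2, 14.3, 1094.2] [[0.03, -0.985, 0.167], [-0.999, -0.027, 0.018], [-0.013, -0.168, -0.986]]
wrist 65.70646984690485 256.72830340687193 191.37410121158644 [349.2, -526.0, 383.2] [[0.449, -0.858, -0.249], [-0.894, -0.431, -0.124], [-0.001, 0.278, -0.961]]
0.15 [-0.44361643 -0.42587325 -0.089012  ] 0.9962203272828486
```

View pics/scene0.png

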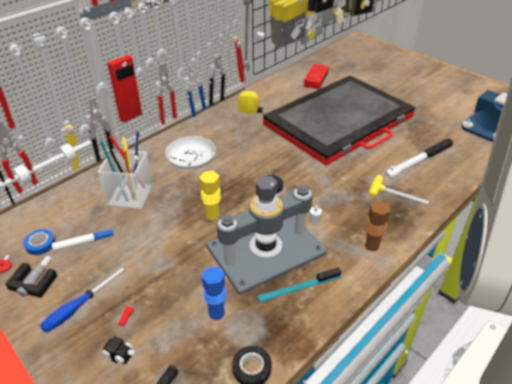

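View pics/top0.png

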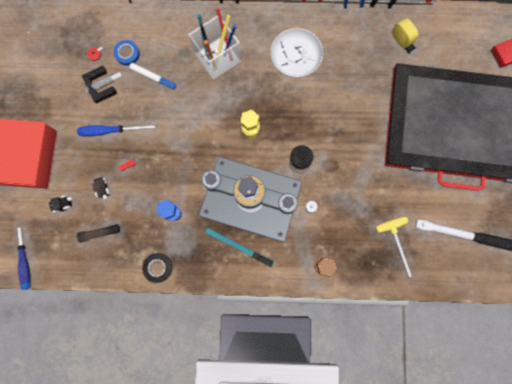

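View pics/wrist0.png

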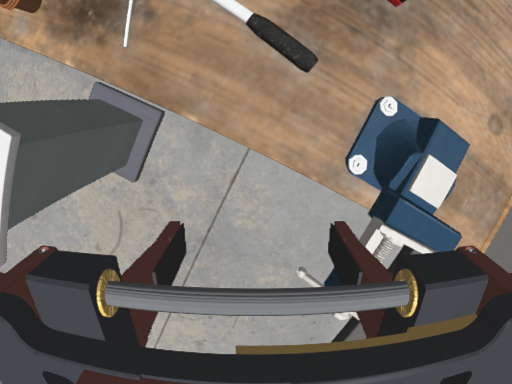

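Screw-shaped candidates in the top view are the dark one in the press's brass nut (249,188), a yellow one (250,122), a blue one (169,210) and a brown one (326,267). Only the dark steel one in the nut fits the description. I'll confirm it with enlarged crops.

Run:
```python
import cv2,numpy as np
t=cv2.imread("pics/top0.png")[150:245,190:310]; s=cv2.imread("pics/scene0.png")[165:290,200:335]
a=cv2.resize(t,None,fx=5,fy=5,interpolation=cv2.INTER_CUBIC);b=cv2.resize(s,None,fx=4.4,fy=4.4,interpolation=cv2.INTER_CUBIC)
cv2.imwrite("pics/ct.png",a);cv2.imwrite("pics/cs.png",b)
```

```text
(no output)
```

View pics/ct.png

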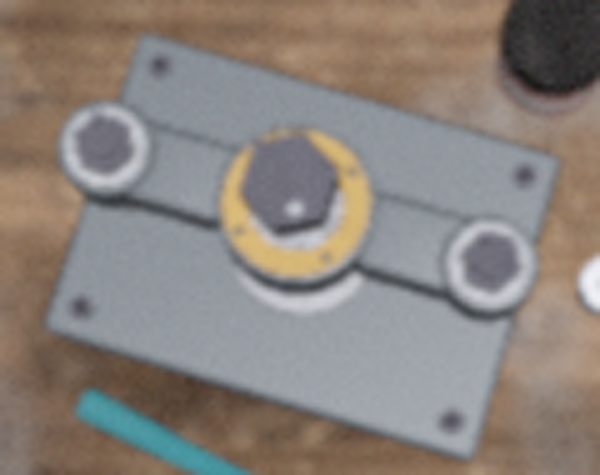

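View pics/cs.png

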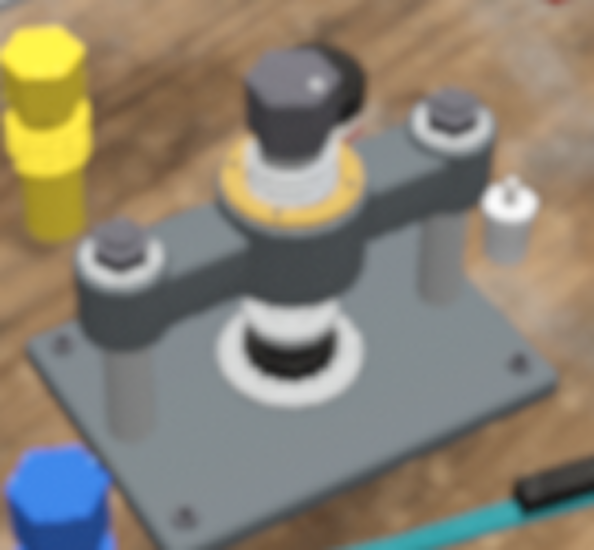

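The crops confirm it: dark hex head standing in the brass flange, drilled spot at top pixel (249,191.6) and scene pixel (272,184). Next I'll triangulate from the two views.

```bash
cat > h.py <<'E'
import numpy as np, cv2
from rig import manip,hand,planner,eyes
def snap(n,f=None):
    c=eyes.camera(n)
    if f: cv2.imwrite(f"pics/{f}.png",c["pixels"][:,:,::-1])
    return c
def ray(c,p,fish=False):
    f=192/np.tan(np.radians(c["vertical_fov"])/2)
    d=np.array([p[0]-c["cx"],p[1]-c["cy"]])
    if fish:
        r=np.hypot(*d);th=r/f; v=np.array([*(d/max(r,1e-9)*np.sin(th)),np.cos(th)])
    else: v=np.array([*(d/f),1.])
    v=np.array(c["attitude"])@v
    return np.array(c["eye"]),v/np.linalg.norm(v)
def plane(r,z): return r[0]+r[1]*(z-r[0][2])/r[1][2]
def tri(*rs):
    A=np.zeros((3,3));b=np.zeros(3)
    for e,d in rs:
        P=np.eye(3)-np.outer(d,d);A+=P;b+=P@e
    x=np.linalg.solve(A,b);return x,[float(np.linalg.norm((np.eye(3)-np.outer(d,d))@(x-e))) for e,d in rs]
def proj(c,X,fish=False):
    f=192/np.tan(np.radians(c["vertical_fov"])/2)
    v=np.array(c["attitude"]).T@(np.array(X)-np.array(c["eye"]))
    if fish:
        r=np.hypot(v[0],v[1]);th=np.arctan2(r,v[2]);return np.array([c["cx"],c["cy"]])+f*th*v[:2]/r
    return np.array([c["cx"],c["cy"]])+f*v[:2]/v[2]
def down(yaw):  # tool z down; tool x (jaw dir) at angle yaw in world
    c,s=np.cos(yaw),np.sin(yaw)
    return c,s
E
python3 - <<'E'
from h import *
np.set_printoptions(precision=1,suppress=True)
t=snap("top");s=snap("scene")
for n,p,q in [("head",(248,186.8),(266.4,183.2)),("mark",(249,191.6),(272.3,184.1))]:
    print(n,*tri(ray(t,p),ray(s,q)))
for n,p,z in [("flange",(249.2,191),135),("colL",(210.6,178.6),141),("colR",(288,202.4),141),("head",(248,186.8),195),("mark",(249,191.6),195)]:
    print(n,plane(ray(t,p),z))
for n,p,z in [("flange",(200+293/4.4,165+180/4.4),135),("head",(266.4,183.2),195),("mark",(272.3,184.1),195)]: print("S",n,plane(ray(s,p),z))
st=manip.read_state();print(np.array(st["tool_rot"]))
E
```

```text
head [518.9  48.6 188.1] [0.18853116305971696, 0.1885311630597442]
mark [508.1  45.7 190.8] [0.8168434345142372, 0.8168434345141198]
flange [518.8  47.7 135. ]
colL [541.9 129.  141. ]
colR [496.2 -33.5 141. ]
head [517.6  48.3 195. ]
mark [508.1  46.  195. ]
S flange [515.1  51.5 135. ]
S head [513.5  54.7 195. ]
S mark [504.  49. 195.]
[[ 0.4 -0.   0.9]
 [-0.9  0.   0.4]
 [-0.  -1.   0. ]]
```

```bash
cat >> h.py <<'E'
def R(deg):
    a=np.radians(deg);x=np.array([np.cos(a),np.sin(a),0]);y=np.array([0,0,-1.]);return np.column_stack([x,y,np.cross(x,y)])
E
python3 - <<'E'
from h import *
np.set_printoptions(precision=2,suppress=True)
for y in (-120,-108,-48,12,72,132): 
    q=planner.ik([518.5,48,260],R(y));print(y,q)
manip.goto([518.5,48,270],R(-108))
c=snap("wrist","w1");print(c["eye"],manip.read_state()["qpos"],manip.read_state()["t"])
a=c
manip.servo_line([490,48,290])
c=snap("wrist","w2")
E
```

```text
-120 [ 0.07  0.22  1.82 -0.    1.09  2.16]
-108 [ 0.07  0.22  1.82 -0.    1.09  1.95]
-48 [ 0.07  0.22  1.82 -0.    1.09  0.91]
12 [ 0.07  0.22  1.82 -0.    1.09 -0.14]
72 [ 0.07  0.22  1.82 -0.    1.09 -1.19]
132 [ 0.07  0.22  1.82 -0.    1.09 -2.23]
[592.12  21.94 431.17] [ 0.07  0.21  1.81 -0.    1.11  1.95] 2.625
```

View pics/w1.png

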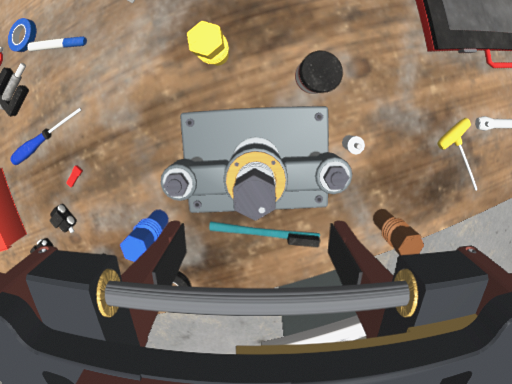

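View pics/w2.png

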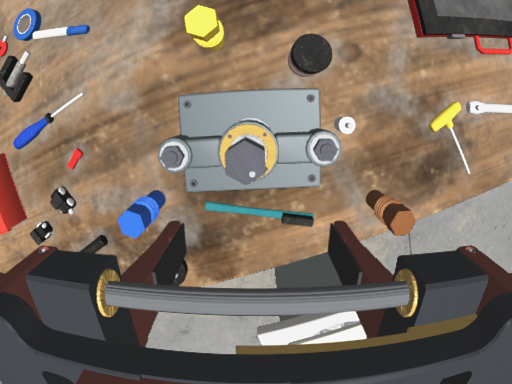

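Both wrist views show the dark head in the nut (w1 around (255,195), spot (262,210); w2 around (246,158), spot (252,174)). I'll zoom in and measure.

Run:
```python
import cv2,numpy as np
a=cv2.imread("pics/w1.png")[135:235,210:300]; b=cv2.imread("pics/w2.png")[105:205,200:290]
im=np.hstack([cv2.resize(x,None,fx=4.4,fy=4.4,interpolation=cv2.INTER_CUBIC) for x in(a,b)])
cv2.imwrite("pics/cw.png",im)
```

```text
(no output)
```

View pics/cw.png

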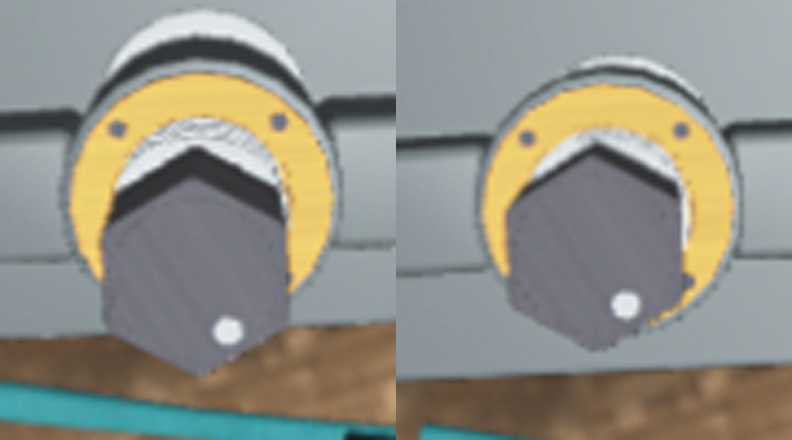

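Run:
```python
from h import *
np.set_printoptions(precision=1,suppress=True)
c2=snap("wrist")
manip.goto([518.5,48,270],R(-108)); c1=snap("wrist")
f=lambda p,o:(o[0]+(p[0]+.5)/4.4-.5,o[1]+(p[1]+.5)/4.4-.5)
o1,o2=(210,135),(200,105)
V1=[(196,178),(287,222),(289,318),(202,375),(103,318),(104,225)]
V2=[(200,155),(287,195),(287,285),(203,350),(112,298),(113,210)]
t=lambda p,q:tri(ray(c1,f(p,o1),1),ray(c2,f(q,o2),1))
print("head",t(np.mean(V1,0),np.mean(V2,0)))
print("mark",t((228,331),(230,305)))
W=[plane(ray(c1,f(p,o1),1),195) for p in V1];W=np.array(W);C=W.mean(0);print("C1",C)
print([float(np.degrees(np.arctan2(*(w-C)[1::-1]))) for w in W],np.hypot(*(W-C)[:,:2].T))
m=plane(ray(c1,f((228,331),o1),1),195);print(m,np.degrees(np.arctan2(*(m-C)[1::-1])))
W=np.array([plane(ray(c2,f(p,o2),1),195) for p in V2]);C=W.mean(0);print("C2",C,np.hypot(*(W-C)[:,:2].T))
# flange: outer brass ellipse center
print("fl",plane(ray(c1,f((202,190),o1),1),135), plane(ray(c2,f((212,205),o2),1),135))
for a,b in [((177,184),(174,156)),]: pass
pl=[plane(ray(c1,p,1),141) for p in [(177.5,182),(335,177)]];print("cols",pl,np.mean(pl,0))
print(manip.read_state()["width"],manip.read_state()["t"])
```

```text
head (array([521.7,  47.3, 187.8]), [0.1441284374533021, 0.1441284374533182])
mark (array([508.9,  45.1, 189.3]), [0.1379276903493816, 0.13792769034937646])
C1 [523.6  46.8 195. ]
[-17.64032117111614, -76.97751190980556, -134.6895667984073, 164.68339763358793, 98.27949128065895, 43.156330684070944] [18.5 19.6 19.6 20.5 19.9 19.7]
[510.9  44.7 195. ] -170.58695034447118
C2 [522.7  46.6 195. ] [18.9 20.4 18.8 20.7 20.4 19. ]
fl [524.8  45.6 135. ] [522.6  46.  135. ]
cols [array([547. , 122.6, 141. ]), array([502.3, -32.4, 141. ])] [524.7  45.1 141. ]
1.0027225465531018 3.425
```

The estimates of the axis disagree by about 5 mm. I'll take the opposite wrist view (half a turn), which gives a long baseline and cancels hand-camera offset errors.

Run:
```python
from h import *
import json
def dump(c,n): json.dump({k:(np.array(v).tolist()) for k,v in c.items() if k!="pixels"},open(n,"w"))
c=snap("wrist","w1b");dump(c,"w1b.json")
manip.goto([518.5,48,270],R(72)); c=snap("wrist","w3");dump(c,"w3.json")
print(manip.read_state()["t"],c["eye"])
b=c["pixels"][:,:,::-1][100:250,190:320]
a=cv2.imread("pics/w1b.png")[100:250,190:320]
cv2.imwrite("pics/cw3.png",np.hstack([cv2.resize(x,None,fx=3,fy=3,interpolation=cv2.INTER_CUBIC) for x in(a,b)]))
```

```text
6.175 [446.35999111  69.81827067 431.26172396]
```

View pics/cw3.png

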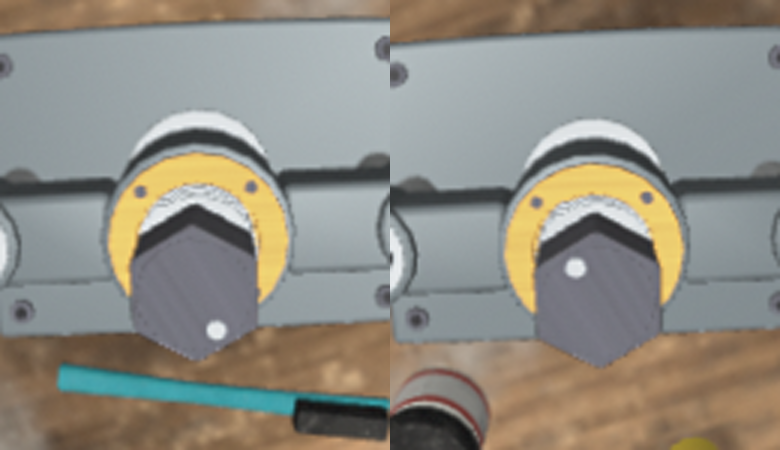

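View pics/w3.png

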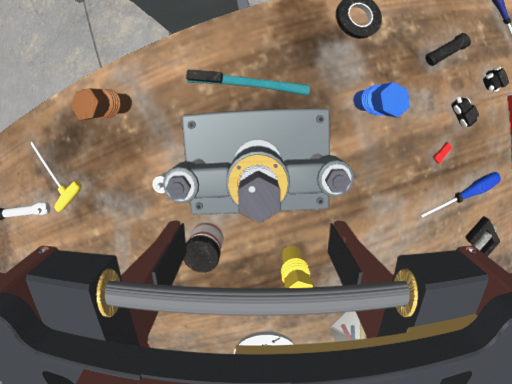

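Run:
```python
from h import *
import json
from scipy.optimize import least_squares
np.set_printoptions(precision=1,suppress=True)
f=lambda p:(190+(p[0]+.5)/3-.5,100+(p[1]+.5)/3-.5)
A,B=json.load(open("w1b.json")),json.load(open("w3.json"))
V1=[(194,222),(256,255),(257,325),(196,360),(131,325),(130,258)]
V3=[(207,230),(269,263),(270,334),(211,367),(147,334),(148,262)]
print("head",tri(ray(A,f(np.mean(V1,0)),1),ray(B,f(np.mean(V3,0)),1)))
print("mark",tri(ray(A,f((217,330)),1),ray(B,f((186,268)),1)))
for c,V in((A,V1),(B,V3)):
    W=np.array([plane(ray(c,f(p),1),189) for p in V]);C=W.mean(0)
    print("C",C,np.hypot(*(W-C)[:,:2].T),np.mean([(np.degrees(np.arctan2(*(w-C)[1::-1]))+15)%60 for w in W])-15)
F=[]
for c,n in((A,"w1b"),(B,"w3")):
    im=cv2.imread(f"pics/{n}.png");h=cv2.cvtColor(im,cv2.COLOR_BGR2HSV)
    m=cv2.inRange(h,(12,90,120),(32,255,255));m[:130]=0;m[240:]=0;m[:,:200]=0;m[:,320:]=0
    k=max(cv2.findContours(m,0,1)[0],key=cv2.contourArea)
    hull=cv2.convexHull(k)[:,0,:]; p=k[:,0,:]
    hullpts=[q for q in hull.astype(float) if q[1]<197]
    for z in(128,135):
        W=np.array([plane(ray(c,q,1),z)[:2] for q in hullpts])
        r=least_squares(lambda v:np.hypot(*(W-v[:2]).T)-v[2],[520,47,31]).x;print(n,z,r)
    r=least_squares(lambda v:np.hypot(*(W-v).T)-31,[520,47]).x; print(" r31@135",r)
    for q in [(178,183),(335.5,175.5)] if n=="w1b" else [(180,185),(336.5,180)]:
        F.append(ray(c,q,1))
# columns: w1 left=+y col, w3 left = -y col
print("col",tri(F[0],F[3]),tri(F[1],F[2]))
```

```text
head (array([521.2,  47.8, 187.7]), [0.1914996688404489, 0.191499668840396])
mark (array([509.4,  44.8, 192.1]), [0.2658760857443999, 0.2658760857444892])
C [521.2  47.6 189. ] [20.2 20.5 20.7 20.8 20.7 20.5] 42.71689233370723
C [521.1  48.  189. ] [20.3 20.1 20.7 20.9 20.7 20.4] 42.4945284929942Traceback (most recent call last):
  File "<stdin>", line 23, in <module>
    return func(*args, **kwargs)
    vector_fun = VectorFunction(
        fun_wrapped,
    ...<6 lines>...
        workers=workers
    )
    self._update_fun()
    ~~~~~~~~~~~~~~~~^^
    self.f = self.fun_wrapped(xp_copy(self.x))
             ~~~~~~~~~~~~~~~~^^^^^^^^^^^^^^^^^
    return np.atleast_1d(self.fun(x))
                         ~~~~~~~~^^^
    return self.f(x, *self.args, **self.kwargs)
           ~~~~~~^^^^^^^^^^^^^^^^^^^^^^^^^^^^^^
  File "<stdin>", line 23, in <lambda>
ValueError: operands could not be broadcast together with shapes (0,) (2,)
```

Run:
```python
from h import *
import json
from scipy.optimize import least_squares
np.set_printoptions(precision=1,suppress=True)
A,B=json.load(open("w1b.json")),json.load(open("w3.json"))
E=[]
for c,n in((A,"w1b"),(B,"w3")):
    im=cv2.imread(f"pics/{n}.png");h=cv2.cvtColor(im,cv2.COLOR_BGR2HSV)
    m=cv2.inRange(h,(15,90,150),(32,255,255));m[:140]=0;m[215:]=0;m[:,:215]=0;m[:,:][:,300:]=0
    ys,xs=np.nonzero(m);print(n,len(xs),xs.min(),xs.max(),ys.min(),ys.max())
    hull=cv2.convexHull(np.column_stack([xs,ys]).astype(np.int32))[:,0,:].astype(float)
    pts=hull[hull[:,1]<185]
    for z in(128,135):
        W=np.array([plane(ray(c,q,1),z)[:2] for q in pts])
        r=least_squares(lambda v:np.hypot(*(W-v[:2]).T)-v[2],[520,47,31]).x;print(n,z,r)
    E.append(r)
F=[ray(A,(178,183),1),ray(A,(335.5,175.5),1),ray(B,(180,185),1),ray(B,(336.5,180),1)]
print("col",tri(F[0],F[3]),tri(F[1],F[2]))
```

```text
w1b 1010 226 285 151 213
w1b 128 [520.3  47.   31.1]
w1b 135 [521.9  46.5  30.4]
w3 1033 228 299 155 214
w3 128 [522.7  46.3  31.2]
w3 135 [521.   46.8  30.5]
col (array([543.9, 127.2, 130.3]), [0.777370968365058, 0.7773709683651092]) (array([498.5, -35.7, 124.9]), [0.7858676094516063, 0.7858676094516127])
```

Axis from the flange is (521.3, 46.7), from the columns (521, 46), and the head is at (521.2, 47.8), which fits a lean of about 1 mm. The flats face 12.6° mod 60, the top is 189–192 against the expected 195, and the radius of 20.5 matches the hex's 20.8. My plan is to cage the head loosely (about a 38 mm gap) so it can drop by itself, and turn it backward.

Run:
```python
from h import *
np.set_printoptions(precision=2,suppress=True)
def st(l=""):
    s=manip.read_state();print(l,round(s["t"],2),"w",round(s["width"]*88,1),"F",np.array(s["force"]),"T",np.array(s["ft_torque"]),"p",np.array(s["tool_pos"]))
manip.goto([521.2,47.2,270],R(-107.4))
st("hov")
manip.servo_line([521.2,47.2,159],vel=100);st("down")
hand.grip(45/88);st("45")
hand.grip(39/88);st("39")
hand.grip(38/88);st("38")
snap("wrist","w4");st()
```

```text
hov 8.82 w 88.4 F [-0.23  0.27  0.23] T [0.07 0.02 0.04] p [521.21  47.2  270.  ]
down 10.07 w 88.2 F [ 1.5  -0.35 -0.78] T [ 0.03  0.03 -0.04] p [521.67  47.24 159.56]
45 10.89 w 44.7 F [ 1.2  -0.41  0.35] T [0.01 0.01 0.02] p [521.19  47.2  158.98]
39 11.23 w 39.0 F [-0.1  -0.73  1.02] T [ 0.06 -0.    0.03] p [521.26  47.23 159.02]
38 11.46 w 37.6 F [0.51 0.93 0.06] T [ 0.24 -0.13 -0.03] p [521.41  47.3  159.08]
 11.51 w 37.8 F [1.36 1.79 0.26] T [ 0.27 -0.09 -0.02] p [521.39  47.3  159.07]
```

View pics/w4.png

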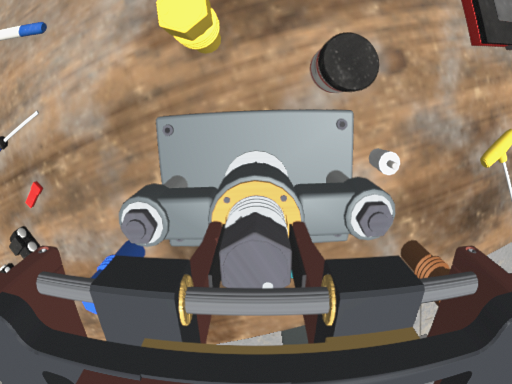

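The head sits between the pads around (256,258). Now I'll turn backward in steps, watching the spot.

```bash
cat >> h.py <<'E'
def st(l=""):
    s=manip.read_state();print(l,round(s["t"],2),"w",round(s["width"]*88,1),"F",np.array(s["force"]),"T",np.array(s["ft_torque"]),"p",np.array(s["tool_pos"]))
E
python3 - <<'E'
from h import *
np.set_printoptions(precision=2,suppress=True)
ims=[]
for d in (30,60,80,95):
    manip.goto([521.2,47.2,159],R(-107.4+d));st(d)
    c=snap("wrist");ims.append(c["pixels"][:,:,::-1][200:310,190:330])
cv2.imwrite("pics/r1.png",np.vstack([np.hstack(ims[:2]),np.hstack(ims[2:])]).repeat(2,0).repeat(2,1))
E
```

```text
30 12.07 w 38.2 F [0.22 3.73 1.87] T [ 0.72 -0.05 -0.04] p [521.54  47.53 159.3 ]
60 12.69 w 38.3 F [-1.88  3.72  4.05] T [ 0.66  0.33 -0.09] p [520.61  47.3  158.92]
80 13.17 w 38.0 F [-1.95  2.87  1.83] T [ 0.38  0.36 -0.08] p [520.64  47.01 158.72]
95 13.57 w 38.3 F [-1.49  1.54  1.21] T [ 0.28  0.39 -0.05] p [520.85  46.98 158.7 ]
```

View pics/r1.png

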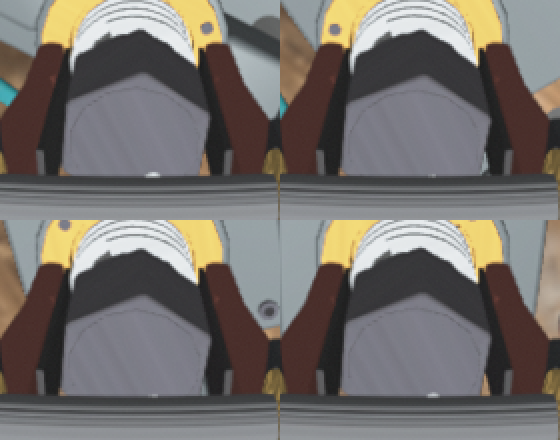

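The screw follows, with the head climbing in the picture and a few degrees of lag. I'll continue in 12° steps and watch for the drop.

Run:
```python
from h import *
np.set_printoptions(precision=2,suppress=True)
ims=[]
for d in (107,119,131,143,155,167):
    manip.goto([521.2,47.2,159],R(-107.4+d));st(d)
    c=snap("wrist");ims.append(c["pixels"][:,:,::-1][200:310,200:325])
    # dark->top boundary along central column: row of max gradient
    g=c["pixels"][215:285,254:260].mean(axis=(1,2));k=np.argmax(np.diff(g[10:])) ;print("edge row",225+k)
cv2.imwrite("pics/r2.png",np.vstack([np.hstack(ims[:3]),np.hstack(ims[3:])]).repeat(2,0).repeat(2,1))
```

```text
107 13.94 w 38.0 F [-2.39  1.61  0.44] T [ 0.18  0.26 -0.05] p [521.18  47.06 158.81]
edge row 235
119 14.31 w 38.1 F [-1.65  0.48 -0.31] T [ 0.06  0.25 -0.04] p [521.26  47.08 158.91]
edge row 234
131 14.68 w 38.3 F [-1.76  0.18  1.15] T [-0.11  0.28  0.01] p [521.25  47.12 158.98]
edge row 234
143 15.04 w 37.9 F [-1.64  0.29 -0.46] T [-0.03  0.15 -0.05] p [521.32  47.18 158.98]
edge row 233
155 15.41 w 37.9 F [-1.21  0.22  0.49] T [-0.07  0.14 -0.04] p [521.29  47.19 158.98]
edge row 232
167 15.78 w 37.8 F [-0.54 -1.39  1.63] T [-0.11  0.01 -0.04] p [521.39  47.17 159.04]
edge row 231
```

View pics/r2.png

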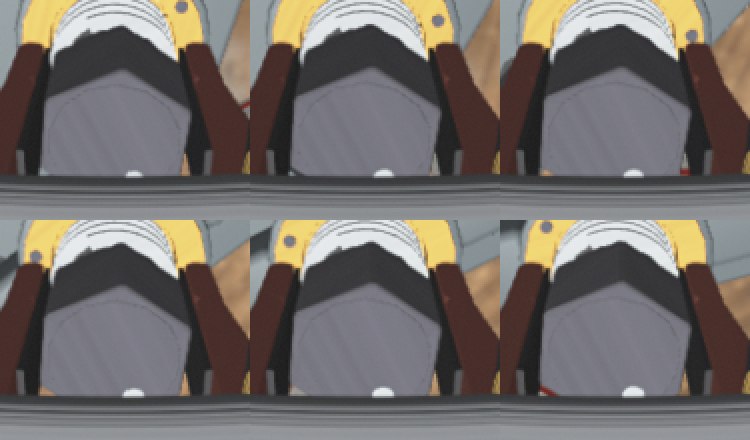

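Run:
```python
from h import *
np.set_printoptions(precision=2,suppress=True)
ims=[];sc=[]
for d in (167,178,186):
    if d>167: manip.goto([521.2,47.2,159],R(-107.4+d))
    st(d)
    c=snap("wrist");ims.append(c["pixels"][:,:,::-1][200:310,200:325])
    g=c["pixels"][215:285,254:260].mean(axis=(1,2));k=np.argmax(np.diff(g[10:])) ;print("edge row",225+k)
    s=snap("scene");sc.append(s["pixels"][:,:,::-1][130:240,205:330])
cv2.imwrite("pics/r3.png",np.vstack([np.hstack(ims),np.hstack(sc)]).repeat(2,0).repeat(2,1))
```

```text
167 15.82 w 38.2 F [-1.77 -0.04  1.31] T [-0.12  0.05  0.  ] p [521.36  47.19 159.  ]
edge row 231
178 16.23 w 38.0 F [-1.46 -1.01  0.04] T [-0.06  0.01 -0.  ] p [521.33  47.21 159.01]
edge row 231
186 16.58 w 38.0 F [-1.23 -0.44  0.68] T [-0.07 -0.1  -0.07] p [521.23  47.21 158.97]
edge row 230
```

View pics/r3.png

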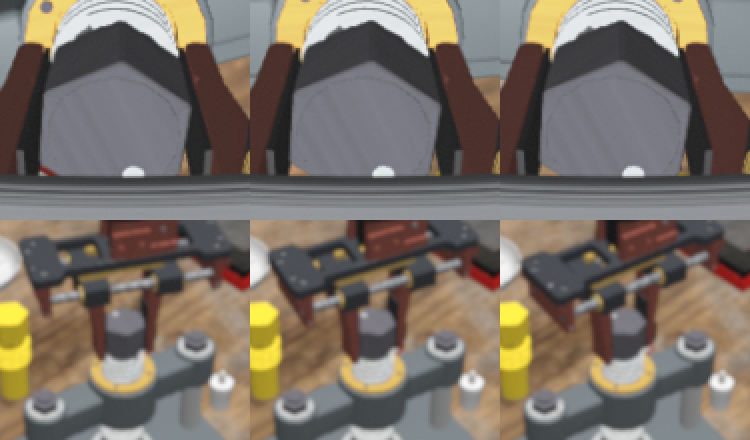

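Run:
```python
from h import *
s=snap("scene","s4");a=cv2.imread("pics/scene0.png");b=s["pixels"][:,:,::-1]
f=lambda x:cv2.resize(x[165:245,225:310],None,fx=4.5,fy=4.5,interpolation=cv2.INTER_CUBIC)
cv2.imwrite("pics/r4.png",np.hstack([f(a),f(b)]))
```

```text
(no output)
```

View pics/r4.png

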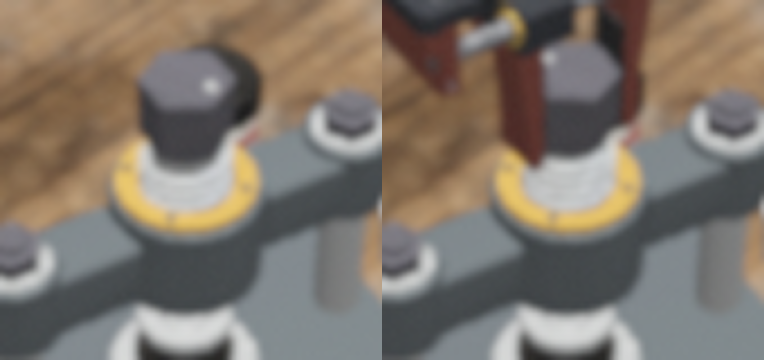

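The head has risen about 3 mm from its start and has not dropped yet. I'll loosen the cage to check whether the pads are holding it up.

```bash
cat >> h.py <<'E'
def look(n):
    s=snap("scene");b=s["pixels"][:,:,::-1]
    w=snap("wrist")["pixels"][:,:,::-1]
    g=w[215:285,254:260].mean(axis=(1,2));print("edge",225+np.argmax(np.diff(g[10:])))
    f=lambda x:cv2.resize(x,None,fx=4.5,fy=4.5,interpolation=cv2.INTER_CUBIC)
    cv2.imwrite(f"pics/{n}.png",np.hstack([f(b[165:245,225:310]),f(w[220:300,210:295])]))
E
python3 - <<'E'
from h import *
np.set_printoptions(precision=2,suppress=True)
hand.grip(44/88);manip.dwell(.2);st();look("r5")
E
```

```text
17.27 w 44.2 F [0.71 0.21 0.28] T [ 0.11 -0.14  0.04] p [521.22  47.23 158.99]
edge 225
```

View pics/r5.png

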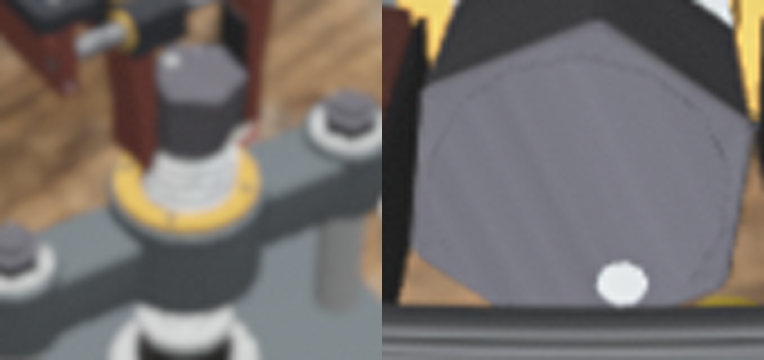

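Run:
```python
from h import *
np.set_printoptions(precision=2,suppress=True)
hand.grip(38/88);st()
for d in (192,198):
    manip.goto([521.2,47.2,159],R(-107.4+d));st(d)
    look(f"r6_{d}")
hand.grip(42/88);manip.dwell(.15);st();look("r6")
```

```text
17.72 w 38.0 F [-1.95 -1.68  1.46] T [-0.2   0.07 -0.03] p [520.99  47.02 158.99]
192 17.97 w 38.4 F [ 0.49  0.05 -0.22] T [ 0.02 -0.08 -0.  ] p [521.28  47.3  158.98]
edge 225
198 18.32 w 38.0 F [-0.53  0.87 -0.66] T [ 0.15 -0.12  0.02] p [521.18  47.32 158.96]
edge 225
 18.88 w 41.9 F [ 0.59  0.15 -0.08] T [ 0.06 -0.08 -0.02] p [521.21  47.18 159.01]
edge 225
```

View pics/r6_198.png

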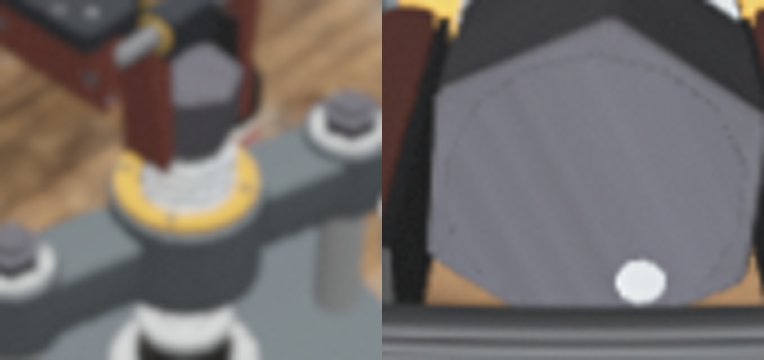

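View pics/r6.png

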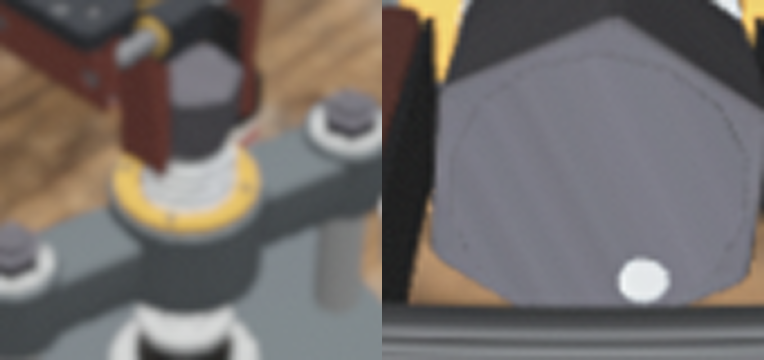

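Ambiguous. I'll triangulate the spot (scene plus wrist) before and after loosening.

Run:
```python
from h import *
import json
np.set_printoptions(precision=1,suppress=True)
t=manip.read_state()
s=snap("scene","s7");w=snap("wrist","w7")
# wrist pose in tool frame, to rebuild at d=186
Rt=np.array(t["tool_rot"]);p=np.array(t["tool_pos"]);e=Rt.T@(np.array(w["eye"])-p);Ra=Rt.T@np.array(w["attitude"])
def wc(d): return dict(w,eye=np.array([521.2,47.2,159])+R(-107.4+d)@e,attitude=R(-107.4+d)@Ra)
z=lambda x,y,ox,oy,k:(ox+(x+.5)/k-.5,oy+(y+.5)/k-.5)
print("r5 mark",tri(ray(s,z(172,60,225,165,4.5)),ray(wc(186),z(623-382,284,210,220,4.5),1)))
print("r4 mark",tri(ray(s,z(167,58,225,165,4.5)),ray(wc(186),(266,287),1)))
print("orig mark",tri(ray(s,(272.3,184.1)),ray(json.load(open("w1b.json")),z(217,330,190,100,3),1)))
M=wc(198)
V=[(612-382,17),(752-382+10,108),(750-382,270),(431-382,238),(441-382,87)]
W=np.array([plane(ray(M,z(*q,210,220,4.5),1),190) for q in V]);print(W)
m=plane(ray(M,z(642-382,280,210,220,4.5),1),190);print("mark@190",m)
im=w["pixels"][:,:,::-1];cv2.imwrite("pics/w7c.png",cv2.resize(im[180:310,180:330],None,fx=5,fy=4.5,interpolation=cv2.INTER_CUBIC)[:, :750])
```

```text
r5 mark (array([530.3,  46.8, 193.4]), [0.20546955043159737, 0.20546955043153076])
r4 mark (array([532.5,  47.8, 194. ]), [0.4534901914599184, 0.45349019145991754])
orig mark (array([508.3,  44.6, 189.7]), [0.2606261133118912, 0.26062611331187624])
[[499.1  47.1 190. ]
 [509.7  63.6 190. ]
 [530.8  63.5 190. ]
 [526.8  27.  190. ]
 [507.5  28.8 190. ]]
mark@190 [532.1  51.1 190. ]
```

View pics/w7c.png

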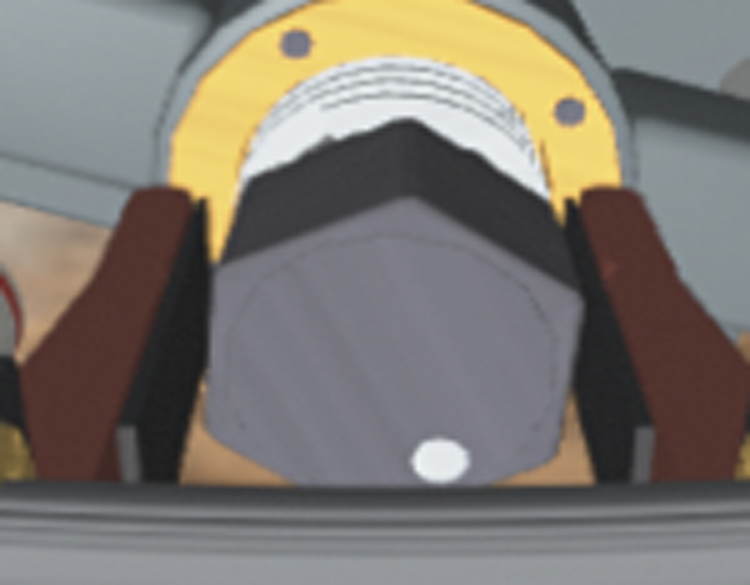

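View pics/s7.png

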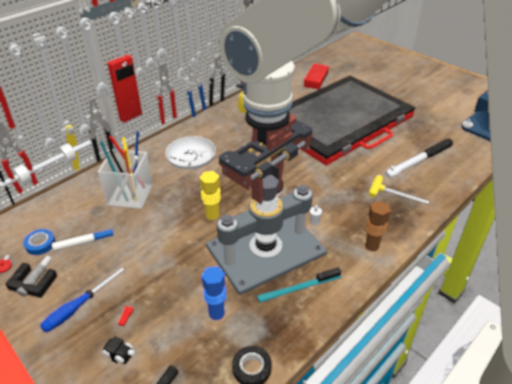

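The spot is at z≈193.5 against 189.7 at the start, so it has climbed 3–4 mm and not dropped. It's turned about 180–189° back. I'll continue in small steps, loosening each time.

Run:
```python
from h import *
np.set_printoptions(precision=2,suppress=True)
ims=[]
for d in (204,210):
    hand.grip(37.6/88)
    manip.goto([521.2,47.2,159],R(-107.4+d));st(d)
    hand.grip(42/88)
    w=snap("wrist")["pixels"][:,:,::-1];s=snap("scene")["pixels"][:,:,::-1];ims+=[w[190:300,195:315],s[150:240,215:315]];st()
f=lambda x:cv2.resize(x,(390,int(x.shape[0]*390/x.shape[1])),interpolation=cv2.INTER_CUBIC)[:300]
f2=lambda x:cv2.resize(x,(390,300),interpolation=cv2.INTER_CUBIC)
cv2.imwrite("pics/r8.png",np.vstack([np.hstack([f2(ims[0]),f2(ims[1])]),np.hstack([f2(ims[2]),f2(ims[3])])]))
```

```text
204 19.64 w 37.8 F [-0.57  1.13 -0.61] T [ 0.3  -0.12 -0.01] p [521.12  47.26 158.99]
 20.06 w 42.0 F [0.01 0.02 0.23] T [ 0.08 -0.16 -0.05] p [521.23  47.15 159.02]
210 20.62 w 37.6 F [0.94 2.07 1.87] T [ 0.46 -0.23 -0.1 ] p [521.39  47.43 159.1 ]
 21.04 w 41.7 F [-0.24 -0.49 -0.36] T [ 0.05 -0.14 -0.03] p [521.1   47.08 158.94]
```

View pics/r8.png

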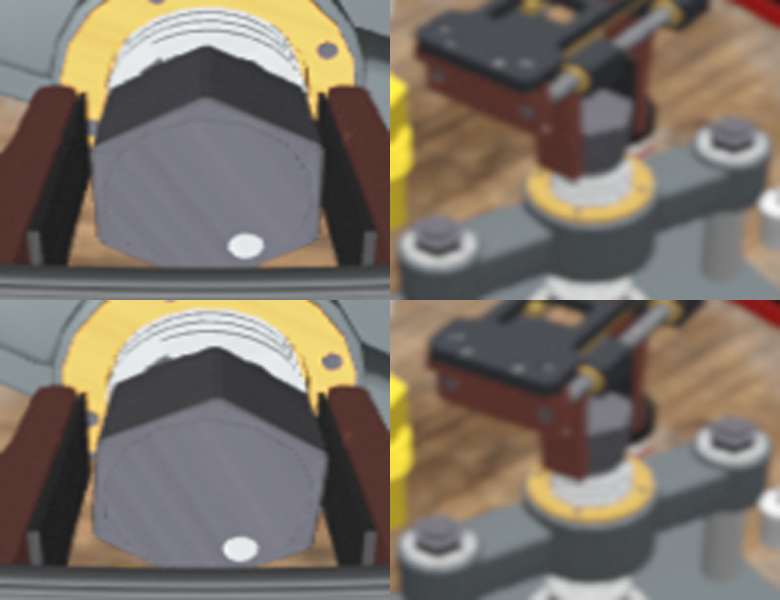

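Run:
```python
from h import *
w=snap("wrist","w9")["pixels"][:,:,::-1];a=cv2.imread("pics/w4.png")
f=lambda x:cv2.resize(x[175:300,205:305],None,fx=4,fy=4,interpolation=cv2.INTER_CUBIC)
cv2.imwrite("pics/r9.png",np.hstack([f(a),f(w)]))
```

```text
(no output)
```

View pics/r9.png

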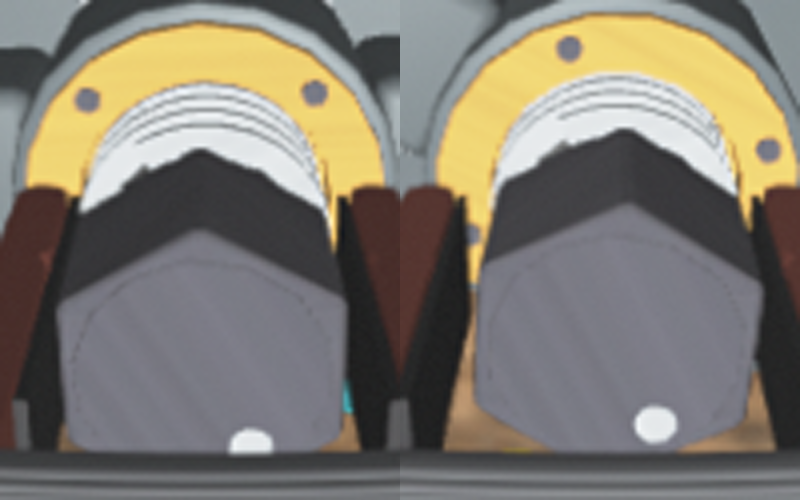

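The hex width in the wrist view fell from about 73.8 px to 71.2 px between 198 and 210, which suggests a 5–6 mm drop around 204. I'll verify with opposed views from above.

Run:
```python
from h import *
import json
def dump(c,n): json.dump({k:(np.array(v).tolist()) for k,v in c.items() if k!="pixels"},open(n,"w"))
hand.grip(0.9)
manip.servo_line([521.2,47.2,270],vel=150)
c=snap("wrist","w10");dump(c,"w10.json");a=c["pixels"]
manip.goto([518.5,48,270],R(-72)); c=snap("wrist","w11");dump(c,"w11.json");b=c["pixels"]
s=snap("scene","s11")
print(manip.read_state()["t"],manip.read_state()["qpos"])
f=lambda x:cv2.resize(x[150:240,210:305][:,:,::-1],None,fx=4,fy=4,interpolation=cv2.INTER_CUBIC)
cv2.imwrite("pics/cw10.png",np.hstack([f(a),f(b)]))
```

```text
25.45 [6.94582294e-02 2.13482972e-01 1.81319018e+00 1.66361887e-05
 1.11487821e+00 1.32584027e+00]
```

View pics/cw10.png

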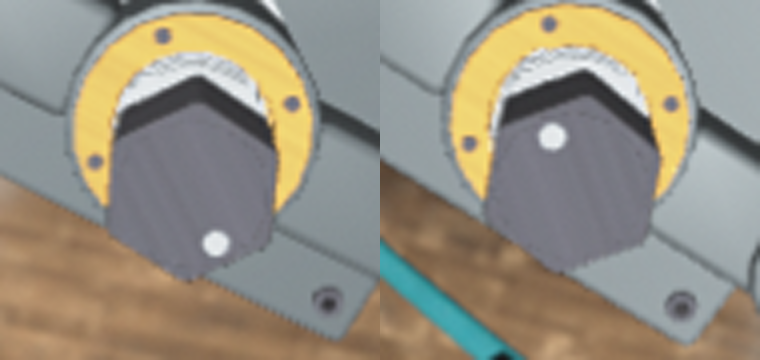

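Run:
```python
from h import *
import json
np.set_printoptions(precision=1,suppress=True)
f=lambda p:(210+(p[0]+.5)/4-.5,150+(p[1]+.5)/4-.5)
A,B=json.load(open("w10.json")),json.load(open("w11.json"))
def mk(n):
    im=cv2.imread(n)[140:240,210:300].astype(int);m=((im.min(2)>200)).astype(np.uint8)
    k,l,s,ce=cv2.connectedComponentsWithStats(m);
    print([(s[i,4],ce[i]+[210,140]) for i in range(1,k) if 8<s[i,4]<60])
mk("pics/w1b.png");mk("pics/w3.png");mk("pics/w10.png");mk("pics/w11.png")
print("mark",tri(ray(A,f((216,243)),1),ray(B,f((172,136)),1)))
V1=[(196,103),(275,152),(270,238),(188,281),(108,215),(115,140)];V3=[(205,97),(280,150),(267,240),(183,271),(105,212),(120,128)]
h=tri(ray(A,f(np.mean(V1,0)),1),ray(B,f(np.mean(V3,0)),1));print("head",h)
for c,V in((A,V1),(B,V3)):
    W=np.array([plane(ray(c,f(p),1),h[0][2]) for p in V]);C=W.mean(0)
    print(C,np.hypot(*(W-C)[:,:2].T),[round(float(np.degrees(np.arctan2(*(w-C)[1::-1]))),1)%60 for w in W])
```

```text
[(np.int32(24), array([261.7, 209.9]))]
[(np.int32(25), array([251.4, 189. ]))]
[(np.int32(24), array([263.5, 210.5]))]
[(np.int32(29), array([252.6, 183.7]))]
mark (array([530.6,  53.5, 188.9]), [0.06158846597807781, 0.061588465978082214])
head (array([521. ,  45.9, 184.8]), [0.2702813395022894, 0.2702813395022702])
[521.1  46.2 184.8] [19.1 19.7 20.5 21.4 19.3 19.8] [10.199999999999989, 7.799999999999997, 9.400000000000006, 10.3, 0.5, 8.900000000000006]
[520.8  45.5 184.8] [19.5 20.1 20.7 20.3 20.3 20.1] [10.8, 10.399999999999999, 9.599999999999994, 11.599999999999994, 6.400000000000006, 9.5]
```

The drop is confirmed. Head and spot are both about 3 mm below their start heights (184.8 vs 187.7, 188.9 vs 192.1), so about 6.5 mm below the peak. The spot points at 39.7° in the world, roughly 207° back. Now forward stroke 1, caged, lowering 7 mm per turn.

Run:
```python
from h import *
np.set_printoptions(precision=2,suppress=True)
P=[521.2,46.5]
manip.goto([*P,270],R(99.7))
manip.servo_line([*P,156],vel=110)
hand.grip(42/88);st("42");hand.grip(38/88);st("38")
for d in (40,80,120,160,200,237):
    manip.goto([*P,156-7*d/360],R(99.7-d))
    s=manip.read_state();print(d,round(s["t"],2),s["force"],s["ft_torque"],s["qpos"][5])
snap("wrist","w12");snap("scene","s12")
```

```text
42 29.91 w 41.9 F [-0.08 -0.39 -0.03] T [ 0.05 -0.15  0.05] p [521.19  46.49 156.  ]
38 30.22 w 38.0 F [-0.8   3.56  1.5 ] T [ 0.63 -0.06 -0.02] p [521.13  46.83 156.05]
40 30.93 [-0.42  1.11 -1.08] [ 0.29 -0.1   0.04] -0.9780271613981983
80 31.63 [ 0.13  1.33 -0.92] [ 0.17 -0.21  0.02] -0.2805586043885619
120 32.34 [-1.8   1.94  1.65] [0.41 0.27 0.01] 0.4173589191747998
160 33.05 [-2.94  4.14  3.31] [0.78 0.49 0.01] 1.1154130866604723
200 33.76 [-0.67  1.9   0.43] [ 0.34  0.09 -0.  ] 1.8135868526629317
237 34.42 [ 1.37  1.01 -1.31] [ 0.28 -0.17  0.03] 2.459222489866227
```

View pics/w12.png

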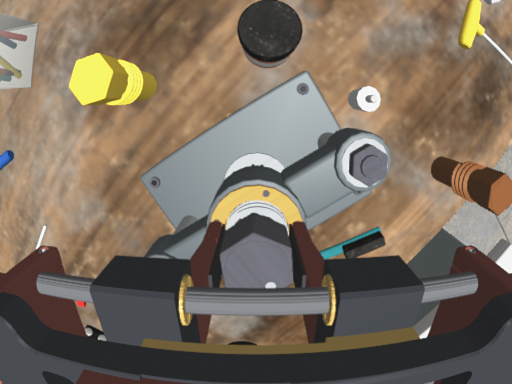

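The screw followed (spot at (270,285)). Open, lift, look from both sides, and regrip for the rest.

Run:
```python
from h import *
import json
def dump(c,n): json.dump({k:(np.array(v).tolist()) for k,v in c.items() if k!="pixels"},open(n,"w"))
hand.grip(0.9)
manip.servo_line([521.2,46.5,270],vel=150)
c=snap("wrist","w13");dump(c,"w13.json");a=c["pixels"]
for y in(-20,100): manip.goto([521.2,46.5,270],R(y))
c=snap("wrist","w14");dump(c,"w14.json");b=c["pixels"]
print(manip.read_state()["t"])
f=lambda x:cv2.resize(x[150:240,210:305][:,:,::-1],None,fx=4,fy=4,interpolation=cv2.INTER_CUBIC)
cv2.imwrite("pics/cw13.png",np.hstack([f(a),f(b)]))
```

```text
39.95
```

View pics/cw13.png

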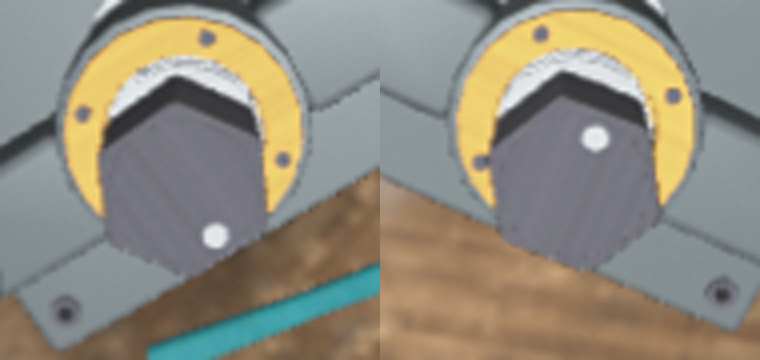

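Run:
```python
from h import *
import json
np.set_printoptions(precision=1,suppress=True)
f=lambda p:(210+(p[0]+.5)/4-.5,150+(p[1]+.5)/4-.5)
A,B=json.load(open("w13.json")),json.load(open("w14.json"))
m=tri(ray(A,f((216,236)),1),ray(B,f((215,138)),1));print("mark",m)
V1=[(177,102),(257,138),(265,225),(190,275),(107,240),(102,153)];V3=[(183,95),(268,128),(280,212),(208,270),(118,240),(110,148)]
h=tri(ray(A,f(np.mean(V1,0)),1),ray(B,f(np.mean(V3,0)),1));print("head",h)
for c,V in((A,V1),(B,V3)):
    W=np.array([plane(ray(c,f(p),1),h[0][2]) for p in V]);C=W.mean(0);d=W-C;a=np.degrees(np.arctan2(d[:,1],d[:,0]))
    r=np.degrees(np.angle(np.mean(np.exp(6j*np.radians(a)))))/6;print(C,"vertex mod60",r%60)
d=m[0]-h[0];print("mark ang",np.degrees(np.arctan2(d[1],d[0])))
```

```text
mark (array([509.8,  48.3, 185.1]), [0.083138166932589, 0.08313816693256501])
head (array([521.6,  46.1, 181. ]), [0.04236818648748652, 0.04236818648745932])
[521.4  46.3 181. ] vertex mod60 17.612897207596774
[521.8  46.1 181. ] vertex mod60 18.1299983686967
mark ang 169.2175588950627
```

The screw is turned forward 232° and has lowered 3.8–4 mm (4.5 expected), with the spot at 168°. One more caged stroke of about 210° puts the screw near the middle of the height window with the spot well inside the x limit. After that, a firm grip.

Run:
```python
from h import *
np.set_printoptions(precision=2,suppress=True)
P=[521.4,46.4];y0=107.9
manip.goto([*P,270],R(y0))
manip.servo_line([*P,152],vel=110)
hand.grip(42/88);st("42");hand.grip(38/88);st("38")
for d in (40,80,120,160,210):
    manip.goto([*P,152-7*d/360],R(y0-d))
    s=manip.read_state();print(d,round(s["t"],2),s["force"],s["ft_torque"])
snap("wrist","w15")
hand.grip(0.3);manip.dwell(.3);st("grip")
snap("wrist","w16");snap("scene","s16");st()
f=lambda n:cv2.resize(cv2.imread(n)[190:300,195:315],(390,358))
cv2.imwrite("pics/r16.png",np.hstack([f("pics/w15.png"),f("pics/w16.png")]))
```

```text
42 42.17 w 42.2 F [-0.41  0.29  0.66] T [ 0.04 -0.12 -0.03] p [521.4   46.41 151.97]
38 42.48 w 38.0 F [-0.27  2.87  1.59] T [ 0.65 -0.02  0.03] p [521.4   46.69 152.05]
40 43.19 [ 0.37  2.   -1.05] [ 0.3  -0.08  0.01]
80 43.9 [-0.1   0.61  0.34] [ 0.08 -0.15  0.01]
120 44.61 [-2.48  1.75  1.63] [0.18 0.32 0.03]
160 45.32 [-3.14  3.86  3.  ] [0.65 0.56 0.02]
210 46.16 [-0.18  1.76 -1.19] [ 0.37  0.04 -0.02]
grip 46.73 w 37.1 F [-0.04  0.66 -4.34] T [ 0.35 -0.02 -0.02] p [521.34  46.37 147.76]
 46.83 w 36.9 F [ 0.04  1.59 -2.83] T [ 0.29 -0.06 -0.02] p [521.35  46.37 147.79]
```

View pics/r16.png

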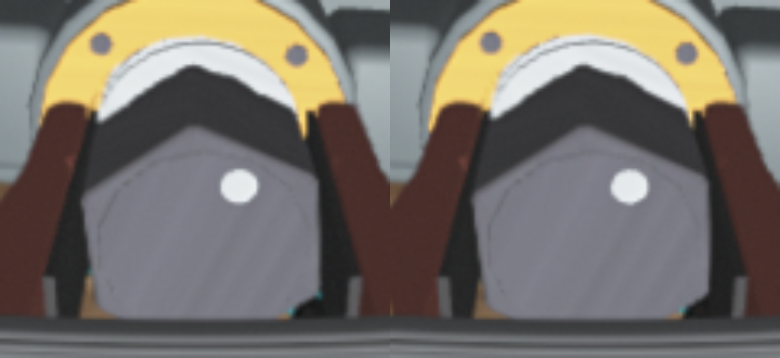

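View pics/s16.png

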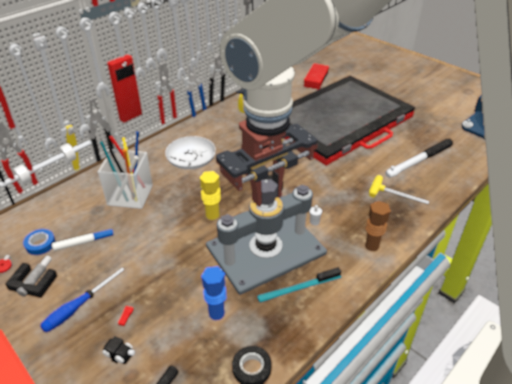

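Firm grip reads 36.9 mm with the head slightly cocked. I'll re-seat the jaws 4° back so they lie flat, grip again, and check for rest, height and angle.

Run:
```python
from h import *
np.set_printoptions(precision=2,suppress=True)
P=[521.4,46.4]
hand.grip(39/88);manip.goto([*P,147.8],R(107.9-206));hand.grip(0.3);manip.dwell(.4);st("grip")
a=snap("wrist","w17");manip.dwell(.5);b=snap("wrist","w18");st()
print("diff",np.abs(a["pixels"].astype(int)-b["pixels"]).mean())
def mk(c):
    im=c["pixels"][215:285,220:290].astype(int);m=(im.min(2)>200).astype(np.uint8)
    k,l,s,ce=cv2.connectedComponentsWithStats(m);return [(int(s[i,4]),ce[i]+[220,215]) for i in range(1,k) if s[i,4]>20]
print(mk(b))
for s,p in mk(b):
    for z in (180,183): 
        X=plane(ray(b,p,1),z);d=X[:2]-[521.3,46.4];print(X,np.hypot(*d),np.degrees(np.arctan2(d[1],d[0])))
s=snap("scene")["pixels"][:,:,::-1]
cv2.imwrite("pics/r18.png",np.hstack([cv2.resize(b["pixels"][:,:,::-1][190:300,195:315],(390,358),interpolation=2),cv2.resize(s[150:240,215:315],(390,351),interpolation=2)[:358] if 0 else cv2.resize(s[150:240,215:315],(390,358),interpolation=2)]))
```

```text
grip 47.97 w 35.7 F [1.01 5.44 2.48] T [ 1.08 -0.07 -0.01] p [521.84  46.85 148.13]
 48.57 w 35.6 F [0.47 4.8  4.01] T [ 1.16 -0.06 -0.07] p [521.83  46.83 148.13]
diff 0.6765391031901041
[(89, array([234.2 , 218.52])), (94, array([279.26, 218.85])), (82, array([269.27, 250.1 ]))]
[549.59  51.75 180.  ] 28.78696618499393 10.713602468926789
[550.71  51.34 183.  ] 29.82359820338174 9.535274308840656
[546.46  30.92 180.  ] 29.54661710556155 -31.6047210117186
[547.66  30.99 183.  ] 30.537609500715977 -30.31088597090728
[530.83  37.61 180.  ] 12.967811484161906 -42.69793252347129
[532.39  37.52 183.  ] 14.20663437333334 -38.671146343904084
```

View pics/r18.png

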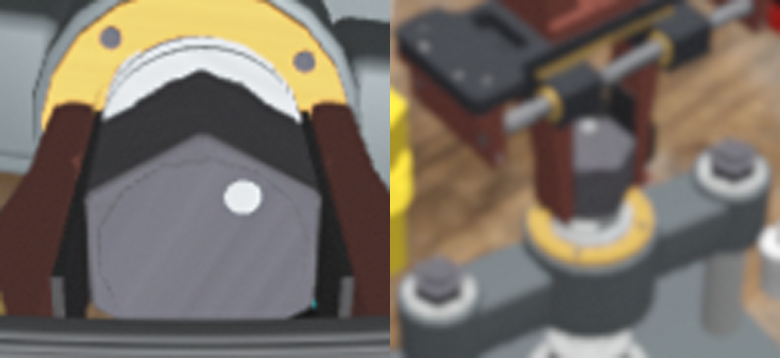

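Run:
```python
from h import *
s=snap("scene");b=snap("wrist")
x=tri(ray(s,(265.65,181.55)),ray(b,(269.27,250.1),1));print(x, "orig by this method z 189.7 (true 194-196)")
st()
```

```text
(array([530.59395211,  37.92998402, 179.0605488 ]), [0.37605710529972775, 0.37605710529970143]) orig by this method z 189.7 (true 194-196)
 48.72 w 36.4 F [0.79550933 5.06801198 2.87655367] T [ 1.10378273 -0.09997757 -0.01624121] p [521.84508329  46.81912879 148.13783623]
```

```bash
python3 -c "
from rig import manip
manip.job_done();s=manip.read_state();print(s['t'],s['force'],s['width']*88)"
```

```text
the job is handed in; nothing more can be done
the job is handed in; nothing more can be done
```

I handed the job in with the screw started in the thread, turned forward, and gripped by its head. No verdict was reported. The last clock reading was 48.7 s of the 72 s allowed.

**What I did:** I caged the dark hex head loosely between the pads at about 38 mm and turned it backward until it dropped. I then made two caged forward strokes of about 232° and 206°, and closed the fingers firmly on the flats.

**Last checks:**

| Check | Measured | Needed |
|---|---|---|
| Drop | about 3–4 mm up, then head and spot about 3 mm below their start height (6–7 mm fall) | 6 to 7 mm fall |
| Final spot height above the nut | 49.4 mm (give or take 1) | 44.3 to 51.5 mm |
| Spot position along the press's x | about +11 mm | above −5 mm |
| Grip | firm on the flats, reading 35.6–36.4 mm | at least 3 N |
| At rest | two wrist pictures 0.5 s apart nearly identical, outside forces about 5 N | screw still |
| Upright | judged by eye only, not measured | within 0.08 rad |

**What disagreed:**
- **Heights:** the cameras read 3–5 mm lower than the stated ones, so I relied on changes in height.
- **Late drop:** it showed only at about 195–205° back, where the text gives at most 180°. The screw was probably hanging or leaning a little past the edge.
- **Forward turn:** because of that, I turned about 438° forward from where I stopped backing, which is 1.15–1.2 turns past the drop and within the tolerance.
- **Drop-step limit:** my estimate of the height just after the drop was about 57–57.7 mm, slightly above the 56.7 mm limit. It should have passed below that early in the forward turn, while the spot was still on the right side.

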